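# Ring the pass bell and point out the prawn toast

## Task

The prawn toast is ready to go out. Ring the service bell by pressing its plunger fully down and letting it spring back up, then point out the prawn toast for the waiter: bring the fingertips about three centimetres straight above the middle of the prawns, stay there without touching for about two seconds, and finish still pointing. Do not lift or shift the bell, and do not touch any dish or the pepper mill.

Things in the scene. Friction and masses are not known exactly. Their poses are not given: they have to be found in the camera images.
- bell: Counter service bell standing loose on the stone worktop, left or right of the green board: round black base 84 mm across, chromed dome 78 mm across whose top is 48 mm above the worktop, with a spring plunger on top. Mass about 0.24 kg. Origin: centre of its underside; z up.
- plunger_top (a point): Centre of the top of the bell's plunger, a dark steel mushroom button 18 mm across and 6 mm thick, on the bell's axis. At rest its top is 64 mm above the worktop, 16 mm above the dome; it goes straight down.
- plunger (a joint): Travel of the bell's plunger in metres: 0 is up (rest), 0.005 is fully down. A spring pushes it back up; it starts to move at about 1.2 N and is fully down at about 4 N.
- prawn_dish: White oval tapas dish, 130 by 86 mm and 26 mm high, holding a slice of toast with two curled orange-pink prawns on it (top 44 mm above the dish's underside). One loose piece of about 0.26 kg on the green board. Origin: centre of its underside; x along its length, z up.
- prawn_top (a point): Middle of the two prawns at the height of their highest point, 44 mm above the underside of the prawn dish, over the dish's centre. The two prawns together cover about 80 by 42 mm.
- cheese_dish: The same kind of dish with toast and two pale yellow cheese wedges with dark rind (top 42 mm above the underside). To be left alone. Origin: centre of its underside; x along its length.
- olive_dish: The same kind of dish with toast and six green olives (top 42 mm above the underside). To be left alone. Origin: centre of its underside; x along its length.
- pepper_mill: Dark wooden pepper mill, 54 mm across and 130 mm tall, standing loose on the worktop on the other side of the board from the bell. To be left alone. Origin: centre of its underside; z up.
- board: Green plastic board, 280 mm (its x) by 420 mm (its y) and 20 mm thick, fixed on the worktop; the three dishes stand on it in a row along its y, in any order, at least 25 mm apart. Origin: centre of its underside.
Things that resemble listed ones, but are neither listed nor needed, are in the scene too. There is more than one size of the bell; the one meant has the size given above.

How it is judged:
By the outcome, as a careful person would: the job done as asked, in the order asked, and still so for the second after the job is handed in, with the robot touching nothing.
It also fails if it takes over 42 s, if anything falls off the work surface, if the arm or the gripper's body presses on something with over 40 N, if the wrist force passes 120 N, or if a joint passes its speed limit or range.

## Robot

A 7-joint arm with a two-finger parallel gripper is mounted at the origin on the work surface. World frame = base frame: x ahead of the robot, y to its left, z up, the work surface at z = 0. Lengths are in m, angles in rad, forces in N, time in s.
With the tool pointing down it reaches from about 0.4 to 0.75 m from the base axis. Payload 19.5 kg.
Tool frame: the origin (TCP) lies midway between the tips of the shut fingers; the grasp point (between the pads) lies 19 mm behind it; z points along the fingers, y is the direction in which the jaws open and shut (so a half turn about z gives the same grasp; the last joint's range is limited). The gripper opens to 85 mm and grips with 20 to 120 N. Pads are 22 mm wide; open, the fingers measure 114 mm over their backs; the gripper's body (76 mm by 85 mm) begins 54 mm behind the grasp point. The pads swing forward as they close: fully open they stand 13 mm farther back than shut.
Start: joints at [-1.219, 0.707, -0.028, 1.485, 0.022, 0.951, -0.075], TCP at [0.221, 0.531, 0.231] pointing down, gripper open.
Joint ranges: [-2.71, 2.71], [-0.32, 2.16], [-1.57, 1.52], [0, 2.45], [-1.46, 4.6], [0, 2.02], [-2.83, 2.83]. Speed limits (rad/s): [1.89, 1.89, 2.57, 2.57, 3.01, 3.01, 3.01].

## Interface

Orientations are given as a unit quaternion [w, x, y, z].
In Python, from plant import ctrl gives the robot as it stands. Calls block until the motion is done:
- ctrl.move_pose(position, orientation): joint-space move of the TCP to a pose.
- ctrl.line_to(position, velocity=0.15, rot=None, force_limit=None): straight line of the TCP; rot=None keeps the orientation; velocity is the mean speed in m/s. With force_limit (N) it stops when the force on the tool has changed by that much, and returns True; else False.
- ctrl.movej(angles): joint-space move.
- ctrl.command_gripper(opening, grasp_force=None): finger opening in m; grasp_force is the grip in N (None keeps the last); returns when the fingers have stopped.
- ctrl.pause(seconds).
- ctrl.ik(position, orientation): joint angles nearest the present ones, or None.
- ctrl.observe(): the state.
- ctrl.snapshot(name): name is "scene" or "side" or "wrist"; returns a dict with "image" (400x640x3 uint8, blue, green, red), "fov_y" (degrees; the focal length in pixels is half the picture's height over the tangent of half this angle, whatever the lens; pixels are square), "cx", "cy" (the principal point, pixels), "k1" (the pictures are not rectified: a ray, as slopes to the right and down, at radius r is drawn at 1 + k1 r^2 times it, then the intrinsics apply), "rvec" (rotation vector, rad) and "tvec" (3), from world to camera coordinates, as OpenCV has them. Camera axes: x right, y down, z forward; pixel columns grow to the right and rows downward; lengths in m; the calibration is good to about 2 mm. A picture is of the moment at which its call begins. There is no depth.
A pose or a line that the arm cannot do raises ctrl.PlanningError and nothing moves.
- ctrl.job_done(): hands the job in, once; it reports no verdict.
Trained networks look in the newest picture that a camera, given by its name, has taken for a name from the list of things; names that differ only in an ending like _2 or _b are one class to them, and where a whole thing is asked for, a point or a joint stands for the part that bears it (a point fixed in the world has none). Each returns a list of dicts, best first, with "p" (0 to 1); they miss things now and then, are a little off and sometimes report something else, mostly with a low value. They report only what shows in the picture. A call takes as long as a camera call. They do not tell look-alikes from the thing itself.
- ctrl.outline_of(camera, thing): "region" (400x640 bool, what is visible of it) and "at" ([column, row] in pixels, amid what is visible of it).
The state is a dict: "t": time; "joints": joint angles; "dq": joint speeds; "joint_efforts": joint torques, N m; "tcp_pos": TCP position; "orientation": TCP orientation; "force": force on the tool from outside, world axes, zero at the start; "moment": the same for the moment, N m; "grip_width": finger opening in m.
Only numpy, scipy, OpenCV 4.12 (cv2) and the standard library are available. Lean on these libraries where they do the work, as an engineer would, in place of code of your own. Each camera call takes 0.05 s, during which the arm holds its last target. There are 200 camera calls.

## Working session

There is one attempt and no reset: what is moved stays moved. The work goes in short steps, each a Python script; the robot and the scene stay as the last script left them, time stands still between calls to the robot, and variables do not carry over. Pictures are saved under pics/ and viewed, about 8 in all and at most 12, crops included, and the job is handed in when it is done.

```bash
mkdir -p pics; ls
cat > h.py <<'E'
import numpy as np, cv2
from plant import ctrl
def K(s):
    f=200/np.tan(np.radians(s["fov_y"])/2); return f
def ray(s,px):
    f=K(s); d=np.array([(px[0]-s["cx"])/f,(px[1]-s["cy"])/f]); u=d.copy()
    for _ in range(30): u=d/(1+s["k1"]*(u@u))
    R=cv2.Rodrigues(np.array(s["rvec"],float))[0]; t=np.array(s["tvec"],float).ravel()
    v=R.T@np.r_[u,1]; return -R.T@t, v/np.linalg.norm(v)
def onz(s,px,z):
    c,v=ray(s,px); return c+v*(z-c[2])/v[2]
def tri(L):
    A=0;b=0
    for s,p in L:
        c,v=ray(s,p); M=np.eye(3)-np.outer(v,v); A=A+M; b=b+M@c
    x=np.linalg.solve(A,b); return x,[np.linalg.norm((np.eye(3)-np.outer(ray(s,p)[1],ray(s,p)[1]))@(x-ray(s,p)[0])) for s,p in L]
def proj(s,X):
    R=cv2.Rodrigues(np.array(s["rvec"],float))[0]; p=R@np.array(X)+np.array(s["tvec"],float).ravel()
    u=p[:2]/p[2]; u=u*(1+s["k1"]*(u@u)); return u*K(s)+[s["cx"],s["cy"]]
E
python3 - <<'E'
from h import *
np.set_printoptions(precision=3,suppress=True)
S={}
for n in("scene","side"):
    s=S[n]=ctrl.snapshot(n); cv2.imwrite(f"pics/{n}0.png",s["image"])
    print(n,K(s),s["k1"],ray(s,(320,200)))
    for th in("bell","plunger_top","prawn_dish","cheese_dish","olive_dish","pepper_mill","board"):
        for o in ctrl.outline_of(n,th):
            print(n,th,round(o["p"],2),np.array(o["at"]),o["region"].sum(),onz(s,o["at"],{"bell":.03,"board":.02,"plunger_top":.06}.get(th,.05)))
print(ctrl.observe())
E
```

```text
pics
scene 455.32504635745113 -0.06630637769377315 (array([ 1.003, -0.706,  1.162]), array([-0.35 ,  0.553, -0.756]))
scene bell 0.81 [371.1 138.4] 646 [0.486 0.478 0.03 ]
scene bell 0.79 [360.6 161.1] 391 [0.508 0.352 0.03 ]
scene prawn_dish 0.72 [321.1 242.4] 766 [ 0.578 -0.034  0.05 ]
scene cheese_dish 0.67 [347.6 208.9] 677 [0.583 0.12  0.05 ]
scene olive_dish 0.76 [298.5 272.3] 948 [ 0.576 -0.156  0.05 ]
scene pepper_mill 0.96 [210.7 313.1] 688 [ 0.443 -0.384  0.05 ]
scene board 0.87 [328.1 255.9] 8578 [ 0.61  -0.048  0.02 ]
side 376.63218355126753 0.028867274354943944 (array([ 0.476, -0.816,  0.814]), array([ 0.062,  0.754, -0.655]))
side bell 0.74 [302.7 152.2] 326 [0.507 0.362 0.03 ]
side bell 0.74 [293.  134.6] 577 [0.474 0.49  0.03 ]
side prawn_dish 0.76 [333.2 220.8] 716 [ 0.579 -0.032  0.05 ]
side cheese_dish 0.73 [329.9 189.7] 584 [0.583 0.111 0.05 ]
side olive_dish 0.93 [341.5 254.1] 892 [ 0.587 -0.16   0.05 ]
side pepper_mill 0.81 [290.3 334.2] 953 [ 0.448 -0.38   0.05 ]
side board 0.59 [340.4 239.1] 7706 [ 0.595 -0.078  0.02 ]
{'t': 0.8, 'joints': array([-1.219,  0.706, -0.028,  1.485,  0.022,  0.951, -0.075]), 'dq': array([-0.001,  0.001, -0.001, -0.003,  0.   , -0.   ,  0.001]), 'joint_efforts': array([  0.001, -88.294,   1.235, -23.639,   0.017,   0.002,  -0.   ]), 'tcp_pos': array([0.221, 0.531, 0.231]), 'orientation': array([-0.   ,  0.196,  0.981, -0.   ]), 'force': array([ 1.106, -0.416, -0.257]), 'moment': array([ 0.024, -0.009, -0.006]), 'grip_width': 0.08528371629626617}
```

Run:
```python
import cv2,numpy as np
a=cv2.imread("pics/scene0.png")
cv2.imwrite("pics/a.png",cv2.resize(a[90:340,180:460],None,fx=2.1,fy=2.1,interpolation=cv2.INTER_CUBIC))
b=cv2.imread("pics/side0.png")
A=cv2.resize(a[110:185,330:410],(480,450),interpolation=cv2.INTER_CUBIC)[:, :400]
B=cv2.resize(b[110:185,260:340],(480,450),interpolation=cv2.INTER_CUBIC)[:, :400]
cv2.imwrite("pics/b.png",np.hstack([A,B]))
```

```text
(no output)
```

View pics/a.png

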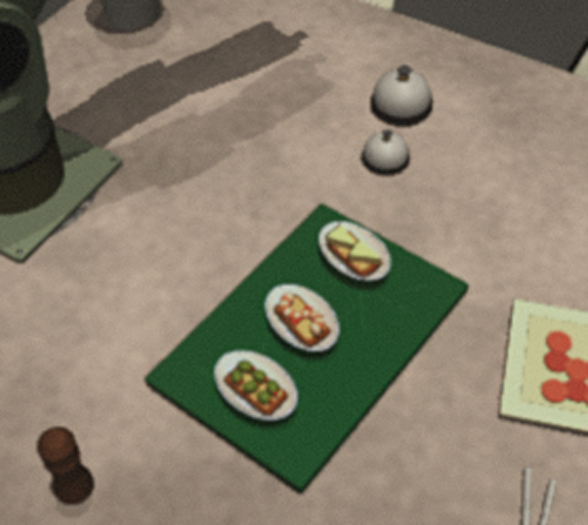

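View pics/b.png

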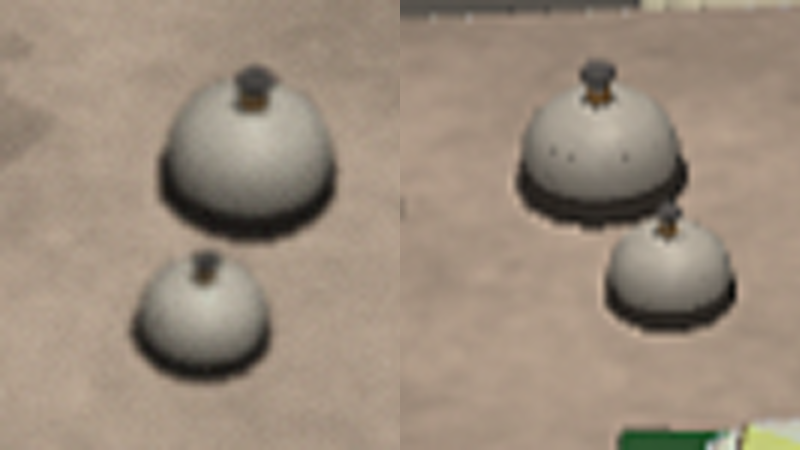

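Bells: large one at scene (371,138) and small one at (360,161). The base widths of about 29 and 23 px at 1.72 and 1.63 m scale to about 110 mm and 82 mm. So the small one fits the 84 mm base, and the enlarged crop confirms it. The prawns are on the middle dish at scene (321,242), with cheese at the far end and olives at the near end. The mill is on the other side of the board from the bells, as described.

Run:
```python
from h import *
np.set_printoptions(precision=4,suppress=True)
a=ctrl.snapshot("scene"); b=ctrl.snapshot("side")
X,e=tri([(a,(364.3,152.8)),(b,(304.8,145.5))]); print("plunger",X,e, "at z=.064:",onz(a,(364.3,152.8),.064),onz(b,(304.8,145.5),.064))
o=[ctrl.outline_of(n,"prawn_dish")[0]["at"] for n in("scene","side")]
print("prawn",tri([(a,o[0]),(b,o[1])]))
q=[0,1,0,0]
for p in ([X[0],X[1],.2],[.578,-.033,.2]):
  for q in ([0,1,0,0],[0,.196,.981,0],[0,.707,.707,0],[0,.383,.924,0],[0,0,1,0]): print(p,q,ctrl.ik(p,list(np.array(q)/np.linalg.norm(q))))
ctrl.command_gripper(0.0)
q=np.array([0,.196,.981,0]);q/=np.linalg.norm(q)
ctrl.move_pose([X[0]-.03,X[1],.24],list(q))
w=ctrl.snapshot("wrist"); cv2.imwrite("pics/w1.png",w["image"])
for o in ctrl.outline_of("wrist","bell"):
    x,y,ww,h=cv2.boundingRect(o["region"].astype(np.uint8)); print(o["p"],o["at"],x,y,ww,h,onz(w,o["at"],.03))
for o in ctrl.outline_of("wrist","plunger_top"): print("pl",o["p"],o["at"],o["region"].sum())
print("pred",proj(w,[X[0],X[1],.064]),ctrl.observe()["t"],ctrl.observe()["tcp_pos"],ctrl.observe()["force"])
```

```text
plunger [0.5141 0.3664 0.0582] [np.float64(0.0020075153620113862), np.float64(0.002007515362011452)] at z=.064: [0.5149 0.3631 0.064 ] [0.5148 0.3543 0.064 ]
prawn (array([ 0.5799, -0.0367,  0.0615]), [np.float64(0.0011567719359929834), np.float64(0.001156771935992936)])
[np.float64(0.514083791953818), np.float64(0.36644341128740504), 0.2] [0, 1, 0, 0] [-0.9604  0.9333  0.7193  1.3125 -0.6276  1.1236 -1.7467]
[np.float64(0.514083791953818), np.float64(0.36644341128740504), 0.2] [0, 0.196, 0.981, 0] [-0.638   0.8318 -0.0718  1.2996  0.0626  1.0124  0.4567]
[np.float64(0.514083791953818), np.float64(0.36644341128740504), 0.2] [0, 0.707, 0.707, 0] [-0.7803  0.8475  0.2528  1.3054 -0.2224  1.016  -0.4925]
[np.float64(0.514083791953818), np.float64(0.36644341128740504), 0.2] [0, 0.383, 0.924, 0] [-0.6863  0.8331  0.0371  1.3016 -0.0324  1.0075  0.1409]
[np.float64(0.514083791953818), np.float64(0.36644341128740504), 0.2] [0, 0, 1, 0] [-0.5883  0.8344 -0.184   1.2976  0.1594  1.0238  0.7746]
[0.578, -0.033, 0.2] [0, 1, 0, 0] [-0.2896  0.8304  0.6224  1.5243 -0.5501  0.9671 -1.0745]
[0.578, -0.033, 0.2] [0, 0.196, 0.981, 0] [ 0.0817  0.751  -0.1595  1.5111  0.1398  0.8907  1.0528]
[0.578, -0.033, 0.2] [0, 0.707, 0.707, 0] [-0.0878  0.7586  0.1804  1.5172 -0.1608  0.8804  0.1468]
[0.578, -0.033, 0.2] [0, 0.383, 0.924, 0] [ 0.0251  0.7491 -0.0464  1.5131  0.041   0.8803  0.7499]
[0.578, -0.033, 0.2] [0, 0, 1, 0] [ 0.1381  0.7573 -0.273   1.509   0.2372  0.9079  1.3605]
0.78 [418.1, 122.5] 371 74 100 96 [0.4704 0.497  0.03  ]
0.76 [326.9, 191.1] 295 161 63 64 [0.5063 0.3688 0.03  ]
pl 0.75 [327.5, 203.9] 156
pl 0.72 [439.4, 126.7] 491
pred [328.3871 205.8446] 3.1 [0.4831 0.3676 0.24  ] [-0.9401 -0.167   0.1466]
```

View pics/w1.png

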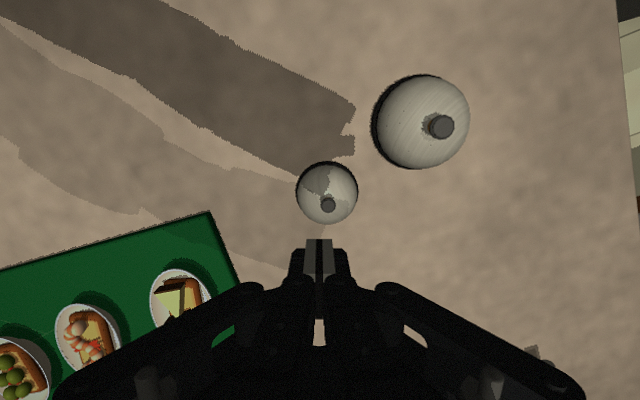

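The wrist view shows the small bell at (327,192) with its plunger at (328,204), the large bell at (420,122), and the dishes at lower left. I'll check the size and plunger position metrically, then go above it.

Run:
```python
from h import *
np.set_printoptions(precision=4,suppress=True)
w=ctrl.snapshot("wrist")
for o in ctrl.outline_of("wrist","bell"):
    c=max(cv2.findContours(o["region"].astype(np.uint8),0,1)[0],key=len)
    P=np.array([onz(w,p[0],.006)[:2] for p in c]).astype(np.float32)
    print("base fit",o["at"],cv2.fitEllipse(P),cv2.minEnclosingCircle(P))
pl=min(ctrl.outline_of("wrist","plunger_top"),key=lambda o:abs(o["at"][0]-327))["at"]
print(pl,onz(w,pl,.064),onz(w,pl,.058))
p=onz(w,pl,.064)
q=np.array([0,.196,.981,0]);q/=np.linalg.norm(q)
ctrl.move_pose([p[0],p[1],.13],list(q))
a=ctrl.snapshot("wrist"); b=ctrl.snapshot("scene"); c=ctrl.snapshot("side")
o1=ctrl.outline_of("wrist","plunger_top"); print([(o["p"],o["at"],o["region"].sum(),onz(a,o["at"],.064)) for o in o1])
if o1: 
  pa=min(o1,key=lambda o:np.linalg.norm(onz(a,o["at"],.064)-p))["at"]; print("tri wrist",tri([(w,pl),(a,pa)]))
print(ctrl.observe()["tcp_pos"],ctrl.observe()["t"])
f=lambda s,x,y:cv2.resize(s["image"][y:y+80,x:x+80],(400,400),interpolation=cv2.INTER_CUBIC)
cv2.imwrite("pics/c.png",np.vstack([np.hstack([f(b,325,100),f(c,265,100)])]))
cv2.imwrite("pics/w2.png",a["image"])
```

```text
base fit [419.5, 122.2] ((0.4766128957271576, 0.505451500415802), (0.11400769650936127, 0.12191033363342285), 151.25062561035156) ((0.4767559766769409, 0.5057205557823181), 0.061644963920116425)
base fit [327.1, 190.0] ((0.5144543051719666, 0.3653009235858917), (0.08231033384799957, 0.08447306603193283), 77.2853012084961) ((0.5148011445999146, 0.36566361784935), 0.04321564733982086)
[330.1, 204.2] [0.5133 0.3687 0.064 ] [0.5152 0.3682 0.058 ]
[(0.78, [313.4, 214.7], np.int64(397), array([0.5124, 0.3648, 0.064 ])), (0.75, [495.1, 88.9], np.int64(1391), array([0.477 , 0.5107, 0.064 ])), (0.69, [317.3, 196.6], np.int64(6203), array([0.5004, 0.373 , 0.064 ]))]
tri wrist (array([0.4963, 0.3729, 0.1159]), [np.float64(0.0008029493283830666), np.float64(0.0008029493283832745)])
[0.5136 0.3693 0.132 ] 3.9833
```

View pics/w2.png

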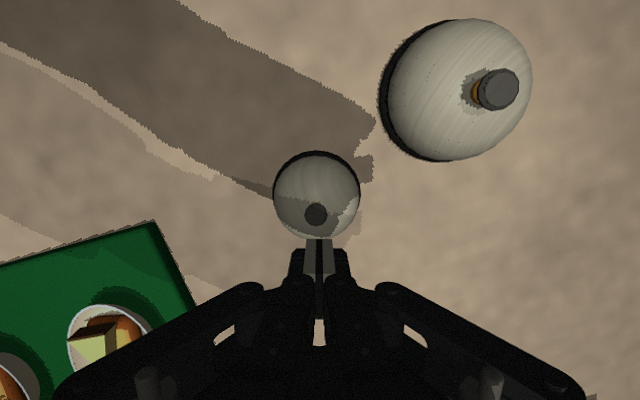

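View pics/c.png

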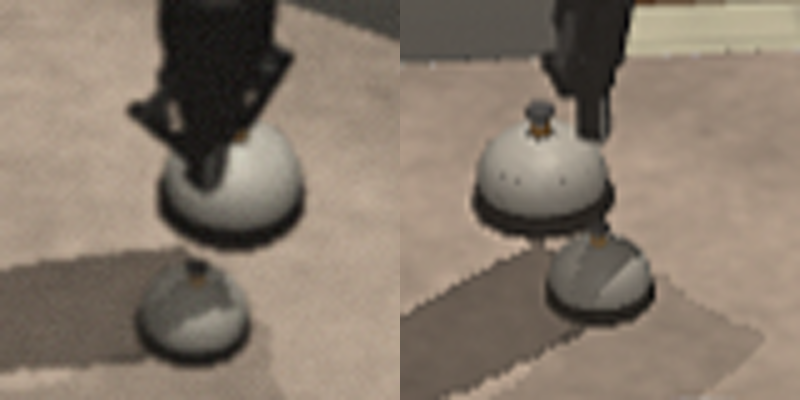

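The wrist views give a base of 83 mm across, so this is the right bell. Its plunger is at (316,214), and all the estimates put the axis near (0.513, 0.366). Next I press it under a force limit.

Run:
```python
from h import *
np.set_printoptions(precision=4,suppress=True)
x,y=.5133,.3662
ctrl.line_to([x,y,.074],velocity=.08); ctrl.pause(.2)
o=ctrl.observe(); print(o["tcp_pos"],o["force"],o["t"])
h=ctrl.line_to([x,y,.054],velocity=.012,force_limit=8)
o=ctrl.observe(); print(h,o["tcp_pos"],o["force"],o["t"])
ctrl.pause(.2); o=ctrl.observe(); print(o["tcp_pos"],o["force"],o["t"])
c=ctrl.snapshot("side")
ctrl.line_to([x,y,.074],velocity=.03); ctrl.pause(.2)
o=ctrl.observe(); print(o["tcp_pos"],o["force"],o["t"])
d=ctrl.snapshot("side")
f=lambda s,x,y:cv2.resize(s["image"][y:y+60,x:x+60],(400,400),interpolation=cv2.INTER_CUBIC)
cv2.imwrite("pics/d.png",np.hstack([f(c,275,115),f(d,275,115)]))
```

```text
[0.5135 0.3663 0.0744] [-0.3916  0.4759 -0.2358] 5.0333
True [0.5133 0.3662 0.059 ] [-1.6012 -1.7074  9.9434] 6.2083
[0.5133 0.3662 0.0589] [-0.6785  0.1821 10.4982] 6.4083
[0.5132 0.3662 0.0738] [0.5353 0.7921 0.2248] 7.325
```

View pics/d.png

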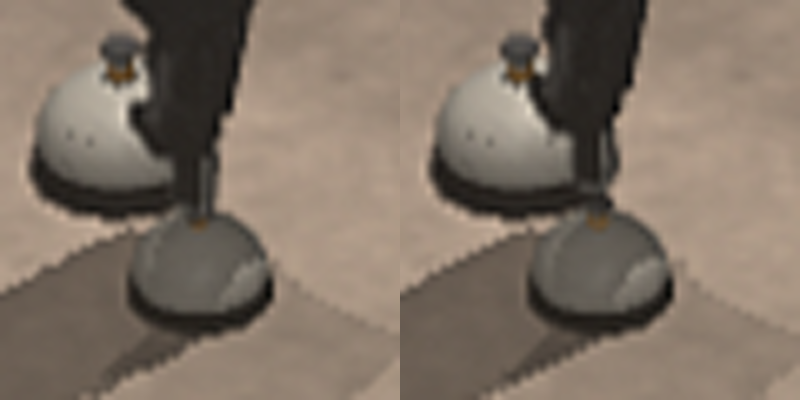

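The plunger bottomed at z = 0.059 with 10 N and sprang back, and the bell has not moved. Now over to the prawns.

Run:
```python
from h import *
np.set_printoptions(precision=4,suppress=True)
q=np.array([0,.383,.924,0]);q/=np.linalg.norm(q)
ctrl.line_to([.5133,.3662,.22],velocity=.15)
def look(tag):
    w=ctrl.snapshot("wrist"); cv2.imwrite(f"pics/{tag}.png",w["image"])
    for o in ctrl.outline_of("wrist","prawn_dish")[:2]:
        c=max(cv2.findContours(o["region"].astype(np.uint8),0,1)[0],key=len)
        P=np.array([onz(w,p[0],.043)[:2] for p in c]).astype(np.float32)
        print(tag,o["p"],o["at"],cv2.fitEllipse(P)); 
    for o in ctrl.outline_of("wrist","prawn_top")[:2]: print("pt",o["p"],o["at"],o["region"].sum(),onz(w,o["at"],.055))
ctrl.move_pose([.50,-.035,.22],list(q)); look("w3")
print(ctrl.observe()["tcp_pos"],ctrl.observe()["t"])
```

```text
w3 0.64 [378.5, 216.2] ((0.5791533589363098, -0.02126442641019821), (0.08595321327447891, 0.12901875376701355), 68.14128112792969)
w3 0.46 [482.1, 129.2] ((0.584190309047699, 0.12699683010578156), (0.08719819784164429, 0.1299745887517929), 70.75886535644531)
pt 0.84 [377.5, 215.7] 6240 [ 0.5725 -0.0146  0.055 ]
[ 0.5002 -0.0341  0.2199] 10.1417
```

View pics/w3.png

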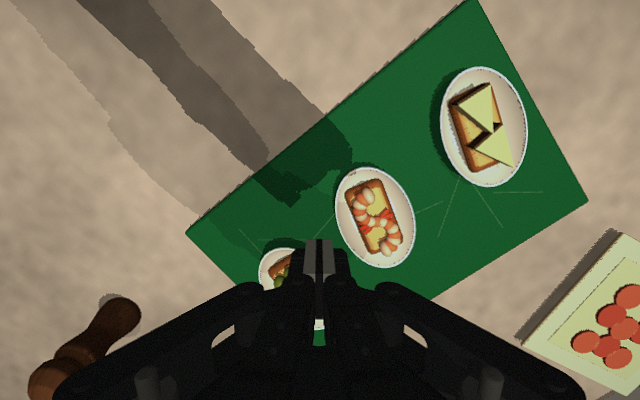

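The wrist view shows the prawn dish at (378,216), the cheese at (482,127), the olives partly hidden at (280,270) and the mill at lower left. The wrist and scene/side estimates differ by about 14 mm in y, so I'll resolve that with rim ellipses from all the cameras.

Run:
```python
from h import *
np.set_printoptions(precision=4,suppress=True)
for n in("scene","side","wrist"):
    w=ctrl.snapshot(n)
    if n!="wrist": print(n,"tcp proj",proj(w,ctrl.observe()["tcp_pos"]))
    for th in("prawn_dish","cheese_dish"):
      for o in ctrl.outline_of(n,th)[:1]:
        c=max(cv2.findContours(o["region"].astype(np.uint8),0,1)[0],key=len)
        P=np.array([onz(w,p[0],.046)[:2] for p in c]).astype(np.float32)
        print(n,th,o["p"],o["at"],o["region"].sum(),cv2.fitEllipse(P))
    if n!="wrist": cv2.imwrite(f"pics/{n}1.png",w["image"])
a,b=[cv2.imread(f"pics/{n}1.png") for n in("scene","side")]
f=lambda s,x,y:cv2.resize(s[y:y+100,x:x+80],(400,500),interpolation=cv2.INTER_CUBIC)
cv2.imwrite("pics/e.png",np.hstack([f(a,280,180),f(b,290,150)]))
```

```text
scene tcp proj [296.0767 194.9857]
scene prawn_dish 0.64 [321.8, 240.2] 813 ((0.5774648785591125, -0.02335084229707718), (0.08381566405296326, 0.13015808165073395), 68.44988250732422)
scene cheese_dish 0.93 [350.7, 210.0] 613 ((0.5846804976463318, 0.12374015897512436), (0.08237564563751221, 0.11695623397827148), 68.11568450927734)
side tcp proj [304.9657 176.0512]
side prawn_dish 0.97 [334.8, 222.8] 737 ((0.5772738456726074, -0.027089344337582588), (0.08667401224374771, 0.12496441602706909), 66.39607238769531)
side cheese_dish 0.97 [332.0, 190.6] 604 ((0.5820444822311401, 0.11889156699180603), (0.0928836390376091, 0.1268666535615921), 69.88101959228516)
wrist prawn_dish 0.62 [374.5, 217.2] 6136 ((0.5779756903648376, -0.020943397656083107), (0.08375359326601028, 0.1271844059228897), 68.95244598388672)
wrist cheese_dish 0.69 [485.0, 126.4] 8434 ((0.582817554473877, 0.12580619752407074), (0.0861547440290451, 0.1285475343465805), 70.13123321533203)
```

View pics/e.png

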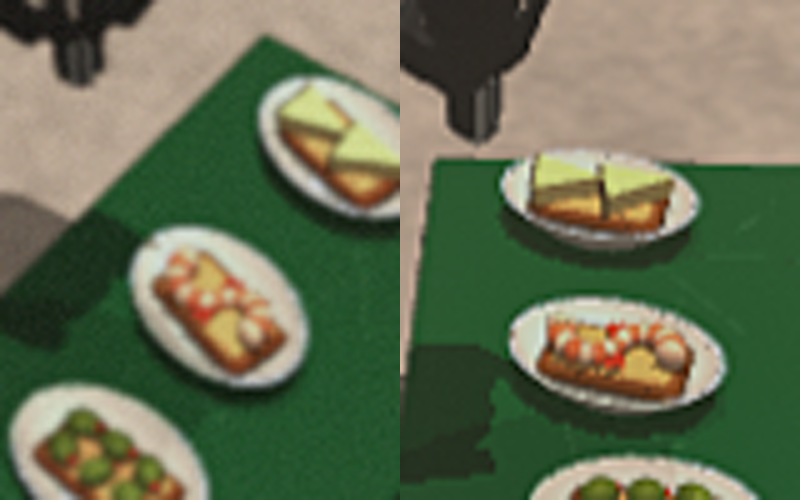

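All three views now agree on the rim centre at about (0.578, -0.0225); the earlier offset was the bias in the "at" points. I'll go above it and point.

Run:
```python
from h import *
np.set_printoptions(precision=4,suppress=True)
x,y=.5778,-.0225
ctrl.line_to([x,y,.2],velocity=.12)
ctrl.line_to([x,y,.094],velocity=.06,force_limit=5); ctrl.pause(.3)
o=ctrl.observe(); print(o["tcp_pos"],o["force"],o["t"])
a,b=ctrl.snapshot("scene"),ctrl.snapshot("side")
print("proj side",proj(b,o["tcp_pos"]),proj(b,[x,y,.064]),"scene",proj(a,[x,y,.064]))
f=lambda s,x,y:cv2.resize(s["image"][y:y+100,x:x+80],(400,500),interpolation=cv2.INTER_CUBIC)
cv2.imwrite("pics/g.png",np.hstack([f(a,280,180),f(b,290,150)]))
```

```text
[ 0.5778 -0.0225  0.0941] [-0.0782 -0.182  -0.8518] 13.6333
proj side [332.9477 207.4057] [332.6658 215.0925] scene [323.0009 236.9583]
```

View pics/g.png

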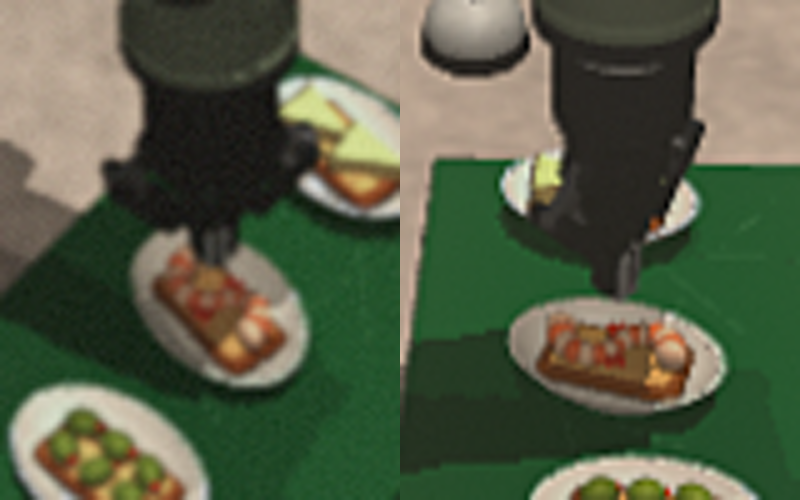

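The fingertips are above the middle of the prawns, with a clear gap, and the dishes have not moved. I'll hold for two seconds and hand in.

Run:
```python
from h import *
ctrl.pause(2.3); o=ctrl.observe(); print(o["tcp_pos"],o["force"],o["t"]); ctrl.job_done()
```

```text
[ 0.57778341 -0.02246337  0.09399778] [-0.56853817 -0.2965453  -0.31647285] 16.0333
the job is handed in; nothing more can be done
```

I rang the service bell and then pointed at the prawn toast. The job was handed in at about 16 s with the arm still pointing.

- **Bell:** I used the smaller of the two bells, whose base measured about 83 mm against the 84 mm given; the other was about 115 mm. The plunger stopped at z = 0.059 m with about 10 N on it, which is the full 5 mm of travel. Once released, the force went back to near zero. The side picture showed the plunger up and the bell not visibly moved.
- **Pointing:** The fingertips held at (0.578, -0.022, 0.094), 30 mm above the prawns' given height, for about 2.6 s. The tool force stayed within sensor noise, and the last pictures showed a clear gap and the dishes in place.
- **Checks that disagreed:**
  - My first scene/side estimate of the dish was about 14 mm off in y. Ellipses fitted to its rim in all three cameras then agreed within about 6 mm, and I used those.
  - Two wrist views taken close together put the plunger's height at 0.116 m. I ignored that, because the views were too close to give height, and the press at 0.059 m bore that out.

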